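Lock the shaker tray and start the shaker

ROBOT

A 6-joint arm with a two-finger parallel gripper is mounted at the origin on the work surface. World frame = base frame: x ahead of the robot, y to its left, z up, the work surface at z = 0. Lengths are in mm, angles in rad, forces in N, time in s.
With the tool pointing down it reaches from about 275 to 750 mm from the base axis. Payload 10.2 kg.
Tool frame: the origin (TCP) lies midway between the tips of the shut fingers; the grasp point (between the pads) lies 19 mm behind it; z points along the fingers, y is the line along which they close (so a half turn about z gives the same grasp; the last joint's range is limited). The gripper opens to 85 mm and grips with 20 to 120 N. Pads are 22 mm wide; open, the fingers measure 114 mm over their backs; the gripper's body (76 mm by 85 mm) begins 54 mm behind the grasp point. The pads swing forward as they close: fully open they stand 13 mm farther back than shut.
Start: joints at [0.986, 0.313, 1.498, -0, 1.331, -0.223], TCP at [185.841, 491.014, 231.294] pointing down, gripper open.
Joint ranges: [-2.94, 2.94], [-0.97, 2.17], [0.19, 2.56], [-1.23, 4.37], [0.02, 3.11], [-2.88, 2.88]. Speed limits (rad/s): [2.39, 2.39, 3.01, 3.14, 3.14, 3.14].

INTERFACE

Orientations are given as a unit quaternion [w, x, y, z].
In Python, from rig import ctrl gives the robot as it stands.
- The arm moves only by the tool send_rows, never from a script. Its argument "targets" is a list of rows, each a list of 7 numbers: the closure, from -1 (fully open) to 1 (shut), so that 0 is half open, then the shift along the tool's x, y, z in m, then the turn, a rotation vector about the tool's x, y, z in rad. In form: [[claw, dx, dy, dz, ax, ay, az], ...]. A call has exactly 10 rows; each row shifts and turns the commanded pose from where the row before left it, along the tool's axes as they then stand; what a row does not reach is not made up. A row lasts 1/8 s, in which the tool goes at most 62.5 mm and 10.7 degrees, less where a joint would pass 70% of its speed; a pose out of reach is approached as far as the arm can. A call with a gripper value outside its range is refused whole. The fingers move at their own pace and stop on an object; "squeeze" is the grip in N (left out, the last holds). Time passes only in rows, so rows that do not move let the fingers close, or fill a call up. It gives the time, the measured TCP pose, the force, the opening and the grip force at its end, in the units of the state.
- ctrl.sense(): the state, without advancing time (a new reading comes with each control period).
- ctrl.capture(name): name is "scene" or "top"; returns a dict with "img" (384x512x3 uint8, red, green, blue), "camera_matrix" (3x3 intrinsics, pixels), "R" (3x3) and "t" (3): a world point X has camera coordinates R X + t. Camera axes: x right, y down, z forward; pixel columns grow to the right and rows downward; lengths in mm; the calibration is good to about 2 mm. A picture is of the moment at which its call begins. There is no depth.
- ctrl.finish_job(): hands the job in; it is judged then, once.
Trained networks look in a picture, given as the dict that the camera call returned (one of the last four; its "shot" number tells which), for a name from the list of things; names that differ only in an ending like _2 or _b are one class to them, and where a whole thing is asked for, a point or a joint stands for the part that bears it (a point fixed in the world has none). Each returns a list of dicts, best first, with "score" (0 to 1); they miss things now and then, are a little off and sometimes report something else, mostly with a low value. They report only what shows in the picture. A call takes as long as a camera call. They do not tell look-alikes from the thing itself.
- ctrl.boxes_of(query, picture): "extent" ([left, top, width, height] in pixels, round what is visible of it).
- ctrl.landmark_of(query, picture): "point" ([column, row] in pixels: a listed point, or the origin of a listed thing).
The state is a dict: "time_s": time; "joints": joint angles; "dq": joint speeds; "tau": joint torques, N m; "eef_pos": TCP position; "ee_rot": TCP orientation; "force": force on the tool from outside, world axes, zero at the start; "wrist_torque": the same for the moment, N m; "grip_width": opening from 0.0 (shut) to 1.0 (fully open); "grip_force": force on a finger pad.
Only numpy, scipy, OpenCV 4.12 (cv2) and the standard library are available. Lean on these libraries where they do the work, as an engineer would, in place of code of your own. Each camera call takes 0.05 s, during which the arm holds its last target. There are 200 camera calls.

TASK

Turn the clamp knob on the shaker's deck clockwise (seen from above) to its stop, so that its steel tongue lies over the front edge of the flask tray and locks it. Only then start the shaker: twist the spring-return start knob on the separate control box clockwise fully to its stop and let go, so that it springs back. Leave the tray in its place and do not disturb the glassware and the box standing around.

Things in the scene. Friction and masses are not known exactly. Their poses are not given: they have to be found in the camera images.
- shaker: Orbital shaker, white box with grey deck, 300 (x) x 260 (y) x 90 mm high, fixed, yawed up to 0.2 rad. Origin: centre of its underside; its -x side faces the robot. The tray lies on the back of the deck between 16 mm high aluminium guides; the clamp knob stands on the front strip, at x -85, y +20 mm of this frame.
- tray: Perforated aluminium tray, 190 (x) x 224 (y) x 8 mm, 0.9 kg, loose in its guides on the deck (90 mm high), carrying two fixed 95 mm tall glass flasks at x +48, y +-58 mm. Origin: centre of its underside. It starts home: leave it there. An 18 mm high steel lug stands 29 mm behind its front edge; the turned tongue lies in front of the lug and stops the tray from sliding out towards the robot.
- clamp_grip (a point): Grip point of the clamp knob, on its vertical axis, 130 mm above the table. Black upright bar grip 46 mm long, 12 mm wide, 107 to 137 mm above the table; steel tongue right under it (top at 107 mm: keep fingertips above), 14 mm wide, reaching 55 mm from the axis in +x, 17 in -x. x: along bar and tongue, to the tongue's end; z up. The tray's front edge is 31 mm from the axis.
- clamp_knob (a joint): Clamp knob angle, rad, growing clockwise seen from above: 0 = open stop, tongue 1.4 rad anticlockwise from the shaker's +x; 1.4 = closed stop, tongue along the shaker's +x, over the tray's edge. Starts at 0 to 0.2. Friction of 0.04 N m holds it where it is left.
- control: Control box, white with a grey top, 120 (x) x 110 (y) x 60 mm high, fixed to the table to the left or the right of the shaker, yawed by up to 0.3 rad. Origin: centre of its underside. The start knob stands at the centre of its top; two white ticks mark its rest and stop directions.
- start_grip (a point): Grip point of the start knob, on its vertical axis, 92 mm above the table. Black upright bar grip 46 mm long, 12 mm wide, 69 to 99 mm above the table, on a round skirt 50 mm across with its top at 69 mm: keep fingertips above that. x: along the bar, to the white line on its top; z up.
- start_knob (a joint): Angle of the start knob, rad, growing clockwise seen from above: 0 = rest (bar along the control box's x axis), 1.2 = stop. A spring turns it back to 0 from anywhere when let go: 0.035 N m at rest, 0.155 N m at the stop, back in about 0.3 s. The bar needs 46 mm between the fingers to swing freely.
- beaker: Bystander: open glass beaker, 70 mm across, 85 mm high, loose. Origin: centre of its underside.
- jar: Bystander: amber glass jar with a white cap, 60 mm across, 85 mm high, loose. Origin: centre of its underside.
- tipbox: Bystander: closed grey plastic box, 85 (x) x 120 (y) x 50 mm high, loose. Origin: centre of its underside.
Mind the look-alikes: they are no part of the job. There is more than one size of the control; the one meant has the size given above.

How it is judged (in metres and radians):
On the way, in this order (a step that is already met when the one before it is completed fails the run):
1. the clamp knob is turned to its closed stop (1.25 of 1.4 rad or more) (value of joint clamp_knob above 1.25 rad), for 0.2 s.
2. the start knob is twisted to its stop (1.1 of 1.2 rad or more) (value of joint start_knob above 1.1 rad), for 0.1 s.
At the end, for the whole second after the job is handed in: The clamp knob is at its closed stop (1.25 rad or more), the start knob has sprung back to rest (under 0.1 rad), and the tray lies still within 10 mm of where it was (value of joint clamp_knob above 1.25 rad and value of joint start_knob below 0.1 rad and distance of tray from where it was at the start of the episode below 0.01 m and linear speed of tray below 0.02 m/s); the robot touches nothing.
It fails at once if the start knob is turned (over 0.6 rad) while the tray is not locked (clamp knob under 1.2 rad) (value of joint start_knob above 0.6 rad and value of joint clamp_knob below 1.2 rad).
It fails at once if the tray is shifted by more than 15 mm (distance of tray from where it was at the start of the episode above 0.015 m).
It fails at once if the beaker, the jar or the box is moved by more than 20 mm or tipped over (distance of any of beaker, jar, tipbox from where it was at the start of the episode above 0.02 m or angle between any of beaker, jar's own z axis and vertical above 0.4 rad).
It also fails if it takes over 64 s, if anything falls off the work surface, if the arm or the gripper's body presses on something with over 40 N, if the wrist force passes 120 N, or if a joint passes its speed limit or range.

## Working session

There is one attempt and no reset: what is moved stays moved. The work goes in short steps, Python scripts to look and compute and a tool call to move; the robot and the scene stay as the last step left them, time stands still between calls to the robot, and variables do not carry over. Pictures are saved under pics/ and viewed, at most 10 in all, crops included, and the job is handed in when it is done.

Besides the shell and the picture viewer there is one more tool, called after "Request:" by a JSON object that holds its "api" and its "payload", one argument or row to a line. send_rows: Moves the arm, as the interface text tells. Its arguments: {"type":"object","properties":{"targets":{"type":"array"},"squeeze":{"type":"number"}},"required":["targets"]}

```bash
mkdir -p pics; cat > h.py <<'E'
import numpy as np, cv2
from rig import ctrl
def ray(p,px):
    K,R,t=np.array(p["camera_matrix"]),np.array(p["R"]),np.array(p["t"]).ravel()
    d=R.T@np.linalg.solve(K,np.array([px[0],px[1],1.])); return -R.T@t,d
def at_z(p,px,z):
    c,d=ray(p,px); return (c+d*(z-c[2])/d[2]).round(1)
def proj(p,X):
    K,R,t=np.array(p["camera_matrix"]),np.array(p["R"]),np.array(p["t"]).ravel()
    q=K@(R@np.array(X,float)+t); return (q[:2]/q[2]).round(1)
def save(p,n,crop=None,s=1):
    im=p["img"][:,:,::-1]
    if crop: x,y,w,h=crop; im=im[y:y+h,x:x+w]
    cv2.imwrite("pics/"+n,cv2.resize(im,None,fx=s,fy=s,interpolation=cv2.INTER_CUBIC))
E
python3 - <<'E'
from h import *
Z=dict(clamp_grip=130,start_grip=92,control=0,shaker=0,tray=90,beaker=0,jar=0,tipbox=0)
ims=[]
for n in("top","scene"):
    p=ctrl.capture(n); ims.append(p["img"])
    for q,z in Z.items():
        for r in ctrl.landmark_of(q,p)[:4]:
            if r["score"]>.2: print(n,q,round(r["score"],2),np.round(r["point"]),at_z(p,r["point"],z))
    save(p,n+".png",None,1.55)
E
```

```text
top clamp_grip 0.64 [215. 176.] [511.7  37.2 130. ]
top start_grip 0.63 [340. 255.] [ 282.8 -349.    92. ]
top start_grip 0.55 [339. 196.] [ 462.9 -346.3   92. ]
top control 0.76 [388. 209.] [ 432.2 -522.6    0. ]
top control 0.73 [336. 195.] [ 475.9 -352.6    0. ]
top control 0.69 [339. 255.] [ 279.3 -363.8    0. ]
top shaker 0.63 [230. 161.] [581.8  -2.1   0. ]
top tray 0.95 [231. 143.] [625.1  -6.5  90. ]
top beaker 0.73 [342. 197.] [ 470.3 -372.1    0. ]
top beaker 0.57 [130. 203.] [436.5 324.8   0. ]
top jar 0.56 [142. 136.] [660.  298.4   0. ]
top tipbox 0.89 [330. 144.] [ 646.4 -333.6    0. ]
scene clamp_grip 0.45 [291. 198.] [510.2  42.2 130. ]
scene start_grip 0.69 [179. 162.] [ 481.2 -352.7   92. ]
scene start_grip 0.62 [142. 146.] [ 462.4 -501.5   92. ]
scene start_grip 0.41 [203. 123.] [ 294.6 -344.8   92. ]
scene control 0.84 [202. 139.] [ 298.9 -357.1    0. ]
scene control 0.68 [147. 156.] [ 442.4 -515.7    0. ]
scene control 0.57 [184. 176.] [ 478.1 -352.1    0. ]
scene shaker 0.44 [262. 234.] [594.3 -18.9   0. ]
scene tray 0.57 [263. 234.] [632.3  -5.5  90. ]
scene beaker 0.89 [374. 228.] [454.1 323.9   0. ]
scene jar 0.85 [353. 285.] [661.6 295.6   0. ]
scene tipbox 0.58 [169. 221.] [ 654.3 -325.3    0. ]
```

View pics/top.png

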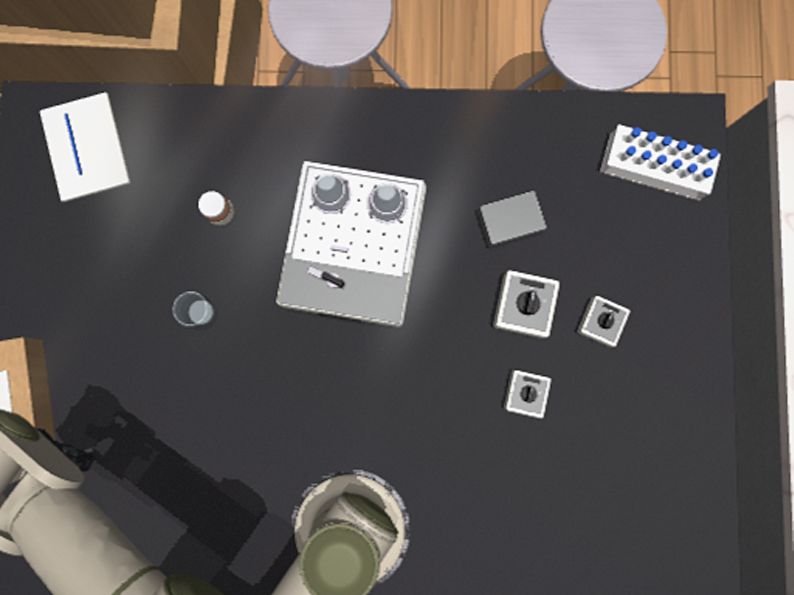

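View pics/scene.png

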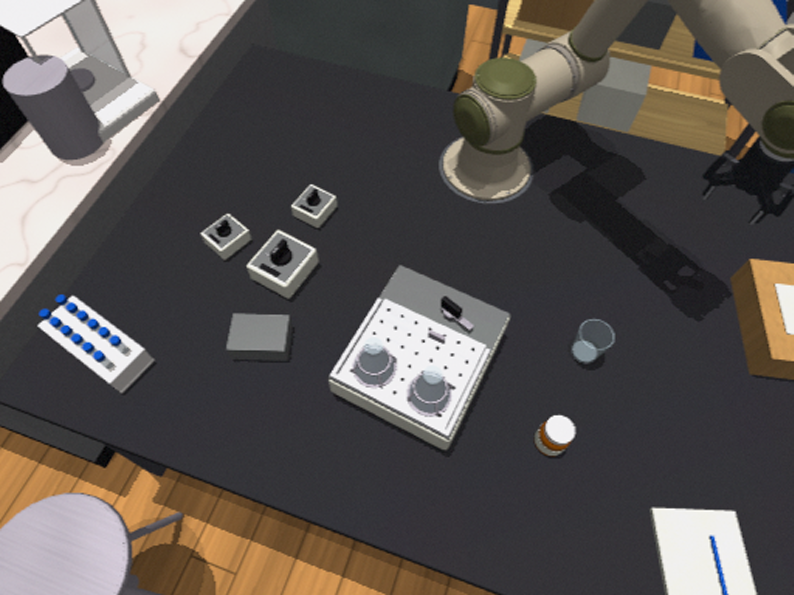

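The pictures show three control look-alikes in top.png: a large one at (527,303), a small one at (605,320) and a small one at (528,393). The large one, about 58 px ≈ 120 mm wide, fits the given size. There is only one clamp knob, at (328,277), with its tongue pointing left. The tip box, jar and beaker stand clear of both. Next is a close crop to check the choice and measure yaws.

```bash
python3 - <<'E'
from h import *
p=ctrl.capture("top")
im=p["img"][:,:,::-1]
a=cv2.resize(im[165:225,170:280][:, :],None,fx=7,fy=7,interpolation=cv2.INTER_CUBIC)[:420,:400*2]
b=cv2.resize(im[168:222,310:370],None,fx=7,fy=7,interpolation=cv2.INTER_CUBIC)
a=cv2.resize(im[160:214,180:230],None,fx=7,fy=7,interpolation=cv2.INTER_CUBIC)
cv2.imwrite("pics/crop.png",np.hstack([a,b]))
# control box side length/top yaw: bright/grey vs black table
for (x0,x1,y0,y1),z in (((310,370,168,222),60),((310,370,232,275),60),((370,412,185,228),60),((175,280,100,215),100)):
    g=im[y0:y1,x0:x1].max(2); m=(g>95).astype(np.uint8)
    c=max(cv2.findContours(m,0,1)[0],key=cv2.contourArea)[:,0]+[x0,y0]
    P=np.array([at_z(p,q,z)[:2] for q in c],np.float32)
    r=cv2.minAreaRect(P); print(np.round(r[0]),np.round(r[1]),round(r[2],1))
E
```

```text
[ 468. -355.] [114. 123.] 78.6
[ 285. -358.] [79. 85.] 78.2
[ 436. -512.] [82. 87.] 67.0
[578. -14.] [295. 303.] 81.4
```

View pics/crop.png

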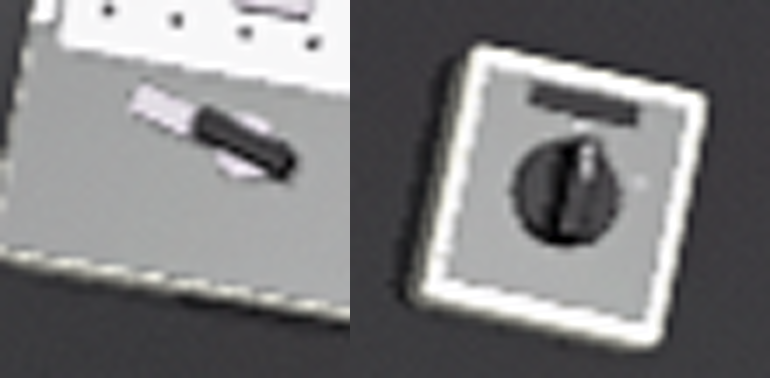

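The crop shows the clamp bar running from (200,120) to (295,165) with the tongue up-left. The control box is the large one, measuring 123x114 mm, with its rest tick at (583,125) and stop tick at (640,182), so the choice is confirmed. Now I'll refine the poses with a silhouette fit in both views.

```bash
cat > fit.py <<'E'
from h import *
from scipy.optimize import minimize
def corners(x,y,a,L,W,z0,z1):
    c,s=np.cos(a),np.sin(a)
    return [(x+c*u-s*v,y+s*u+c*v,z) for u in(-L/2,L/2) for v in(-W/2,W/2) for z in(z0,z1)]
S=8
def cost(v,views,dims):
    e=0
    for p,m,(x0,y0) in views:
        pts=np.array([proj(p,X) for X in corners(*v,*dims)])
        h=cv2.convexHull(((pts-[x0,y0]+.5)*S).astype(np.float32)).astype(np.int32)
        r=np.zeros(m.shape,np.uint8); cv2.fillConvexPoly(r,h,1)
        e+=1-(r&m).sum()/max(1,(r|m).sum())
    return e
def fit(pics,v0,dims,lo,hi,pad,which=(0,1)):
    views=[]
    for i in which:
        p=pics[i]
        pts=np.array([proj(p,X) for X in corners(*v0,*dims)])
        a=np.floor(pts.min(0)-pad).astype(int); b=np.ceil(pts.max(0)+pad).astype(int)
        g=p["img"][a[1]:b[1],a[0]:b[0]].max(2)
        g=cv2.resize(g,None,fx=S,fy=S,interpolation=cv2.INTER_CUBIC)
        m=((g>=lo)&(g<hi)).astype(np.uint8)
        n,l,st,_=cv2.connectedComponentsWithStats(m)
        k=1+np.argmax(st[1:,4]); m=(l==k).astype(np.uint8)
        c=cv2.findContours(m,0,1)[0]; m=cv2.fillPoly(m,c,1)
        views.append((p,m,a))
    best=min((minimize(cost,v0,(views,dims),method="Nelder-Mead",options=dict(initial_simplex=np.array(v0)+np.vstack([np.zeros(3),np.diag([8*s,8,.1])]),xatol=.05,fatol=1e-4)) for s in(1,-1)),key=lambda r:r.fun)
    return best.x.round(3),round(best.fun,3)
E
python3 - <<'E'
from fit import *
pics=[ctrl.capture("top"),ctrl.capture("scene")]
for w in((0,),(1,),(0,1)):
    print(w,"clamp",fit(pics,[504,36,1.15],(46,12,107,137),0,90,3,w))
    print(w,"control",fit(pics,[468,-352,-.2],(120,110,0,60),100,256,5,w))
    print(w,"shaker",fit(pics,[585,-10,-.15],(300,260,0,95),100,256,5,w))
s=ctrl.sense(); print(s["eef_pos"],s["ee_rot"],s["grip_width"])
E
```

```text
(0,) clamp (array([499.997,  36.692,   1.127]), np.float64(0.181))
(0,) control (array([ 4.68823e+02, -3.59903e+02, -1.96000e-01]), np.float64(0.056))
(0,) shaker (array([ 5.83866e+02,  4.17400e+00, -1.47000e-01]), np.float64(0.015))
(1,) clamp (array([504.005,  41.221,   1.153]), np.float64(0.093))
(1,) control (array([ 4.66155e+02, -3.57589e+02, -1.87000e-01]), np.float64(0.108))
(1,) shaker (array([ 5.76723e+02,  1.04980e+01, -1.39000e-01]), np.float64(0.066))
(0, 1) clamp (array([501.662,  39.691,   1.13 ]), np.float64(0.346))
(0, 1) control (array([ 4.68942e+02, -3.58274e+02, -1.91000e-01]), np.float64(0.168))
(0, 1) shaker (array([ 5.84674e+02,  5.51000e+00, -1.45000e-01]), np.float64(0.104))
[185.83343134 491.00307103 231.2840696 ] [-1.12670570e-05  1.79906092e-01  9.83683789e-01 -1.79675057e-05] 1.0002154926361604
```

Request:
{"api": "send_rows", "payload": {
  "targets": [
    [-0.1,-0.038,-0.0259,0,0,0,0],
    [-0.1,-0.038,-0.0259,0,0,0,0],
    [-0.1,-0.038,-0.0259,0,0,0,0],
    [-0.1,-0.038,-0.0259,0,0,0,0],
    [-0.1,-0.038,-0.0259,0,0,0,0],
    [-0.1,-0.038,-0.0259,0,0,0,0],
    [-0.1,-0.038,-0.0259,0,0,0,0],
    [-0.1,-0.038,-0.0259,0,0,0,0],
    [-0.1,-0.038,-0.0259,0,0,0,0],
    [-0.1,-0.038,-0.0259,0,0,0,0]
  ],
  "squeeze": 60
}}

```text
time_s: 2.3
eef_pos: [450.3, 112.9, 231.5]
ee_rot: [0.0, 0.18, 0.984, 0.0]
force: [0.4, 1.0, 0.3]
grip_width: 0.551
grip_force: 0.0
```

Request:
{"api": "send_rows", "payload": {
  "targets": [
    [-0.1,-0.038,-0.0259,0,0,0,0],
    [-0.1,-0.038,-0.0259,0,0,0,0],
    [-0.1,0,0,0,0,0,0.18],
    [-0.1,0,0,0,0,0,0.18],
    [-0.1,0,0,0,0,0,0.18],
    [-0.1,0,0,0,0,0,0.18],
    [-0.1,0,0,0,0,0,0.18],
    [-0.1,0,0,0,0,0,0.18],
    [-0.1,0,0,0,0,0,0.18],
    [-0.1,0,0,0,0,0,0.18]
  ]
}}

```text
time_s: 3.55
eef_pos: [502.3, 38.9, 231.3]
ee_rot: [0.0, 0.786, 0.619, 0.0]
force: [-0.3, 0.9, -0.9]
grip_width: 0.553
grip_force: 0.0
```

Request:
{"api": "send_rows", "payload": {
  "targets": [
    [-0.1,0,0,0.02,0,0,0.1],
    [-0.1,0,0,0.02,0,0,0.1],
    [-0.1,0,0,0.02,0,0,0],
    [-0.1,0,0,0.01,0,0,0],
    [-0.1,0,0,0,0,0,0],
    [-0.1,0,0,0,0,0,0],
    [-0.1,0,0,0,0,0,0],
    [-0.1,0,0,0,0,0,0],
    [-0.1,0,0,0,0,0,0],
    [-0.1,0,0,0,0,0,0]
  ]
}}

```text
time_s: 4.8
eef_pos: [502.3, 39.0, 161.3]
ee_rot: [0.0, 0.842, 0.54, 0.0]
force: [0.5, 1.0, -0.2]
grip_width: 0.549
grip_force: 0.0
```

```bash
cat > st.py <<'E'
from h import *
s=ctrl.sense(); w,x,y,z=s["ee_rot"]
print(s["time_s"],np.round(s["eef_pos"],1),"thx",round(np.arctan2(2*(x*y+w*z),1-2*(y*y+z*z)),3),"F",np.round(s["force"],1),"Tz",np.round(s["wrist_torque"],2),"grip",round(s["grip_width"],3),s["grip_force"],"q",np.round(s["joints"],2))
E
cat > look.py <<'E'
import sys; from h import *
p=ctrl.capture("top"); q=ctrl.capture("scene")
X=eval(sys.argv[2]); out=[]
for r in(p,q):
    c=proj(r,X).astype(int); x,y=max(0,c[0]-32),max(0,c[1]-32)
    out.append(cv2.resize(r["img"][y:y+64,x:x+64,::-1],(400,400),interpolation=cv2.INTER_CUBIC)); print(x,y)
cv2.imwrite("pics/"+sys.argv[1],np.hstack(out))
E
python3 st.py; python3 look.py a1.png "(502,38,120)"
```

```text
4.8 [502.3  39.  161.3] thx 1.14 F [ 0.5  1.  -0.2] Tz [-0.02 -0.05 -0.01] grip 0.549 0.0 q [-0.16  0.33  1.66 -0.    1.15  0.28]
182 148
257 165
```

View pics/a1.png

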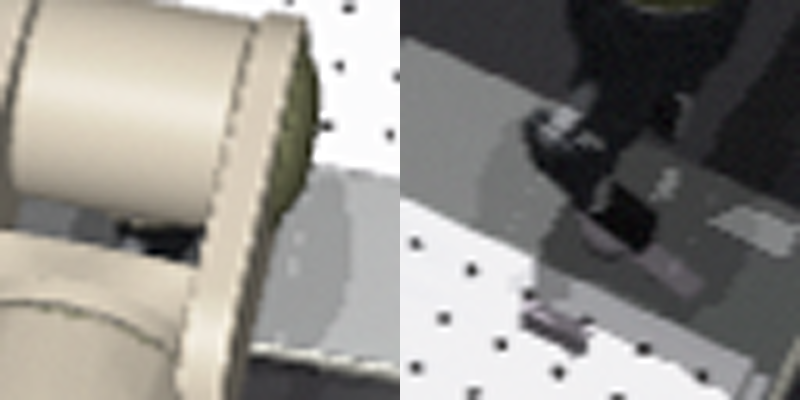

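The scene view (right half) shows the fingers just above and straddling the bar at (625,215), with the tongue running to (690,280); the arm blocks the top view. Descending and closing.

Request:
{"api": "send_rows", "payload": {
  "targets": [
    [-0.1,0,0,0.012,0,0,0],
    [-0.1,0,0,0.012,0,0,0],
    [-0.1,0,0,0.012,0,0,0],
    [-0.1,0,0,0.012,0,0,0],
    [-0.1,0,0,0,0,0,0],
    [1,0,0,0,0,0,0],
    [1,0,0,0,0,0,0],
    [1,0,0,0,0,0,0],
    [1,0,0,0,0,0,0],
    [1,0,0,0,0,0,0]
  ],
  "squeeze": 50
}}

```text
time_s: 6.15
eef_pos: [503.2, 38.5, 113.9]
ee_rot: [0.001, 0.842, 0.54, 0.001]
force: [4.7, -3.3, 1.9]
grip_width: 0.129
grip_force: 53.1
```

```bash
python3 st.py
```

```text
6.15 [503.2  38.5 113.9] thx 1.14 F [ 4.7 -3.3  1.9] Tz [-0.49 -0.51  0.02] grip 0.129 53.060261607170105 q [-0.16  0.4   1.71 -0.    1.03  0.28]
```

Request:
{"api": "send_rows", "payload": {
  "targets": [
    [1,0,0,0,0,0,0.14],
    [1,0,0,0,0,0,0.14],
    [1,0,0,0,0,0,0.14],
    [1,0,0,0,0,0,0.14],
    [1,0,0,0,0,0,0.14],
    [1,0,0,0,0,0,0.14],
    [1,0,0,0,0,0,0.14],
    [1,0,0,0,0,0,0.14],
    [1,0,0,0,0,0,0.14],
    [1,0,0,0,0,0,0]
  ]
}}

```text
time_s: 7.4
eef_pos: [502.7, 39.6, 113.9]
ee_rot: [-0.001, 0.998, -0.06, 0.001]
force: [1.7, 4.4, 5.5]
grip_width: 0.127
grip_force: 53.6
```

```bash
python3 st.py
```

```text
7.4 [502.7  39.6 113.9] thx -0.119 F [1.7 4.4 5.5] Tz [ 0.8  -0.23 -0.07] grip 0.127 53.581695556640625 q [-0.15  0.39  1.71  0.    1.03  1.53]
```

Turn on a little to press against the stop (expected at about -0.145), then release and lift.

Request:
{"api": "send_rows", "payload": {
  "targets": [
    [1,0,0,0,0,0,0.04],
    [1,0,0,0,0,0,0.04],
    [1,0,0,0,0,0,0],
    [1,0,0,0,0,0,0],
    [1,0,0,0,0,0,0],
    [1,0,0,0,0,0,0],
    [1,0,0,0,0,0,0],
    [1,0,0,0,0,0,0],
    [1,0,0,0,0,0,0],
    [1,0,0,0,0,0,0]
  ]
}}

```text
time_s: 8.65
eef_pos: [502.7, 39.6, 113.9]
ee_rot: [-0.0, 0.995, -0.097, 0.001]
force: [1.8, 4.7, 5.4]
grip_width: 0.128
grip_force: 60.7
```

```bash
python3 st.py
```

```text
8.65 [502.7  39.6 113.9] thx -0.194 F [1.8 4.7 5.4] Tz [ 0.84 -0.31  1.14] grip 0.128 60.681254267692566 q [-0.15  0.39  1.71  0.    1.03  1.61]
```

Request:
{"api": "send_rows", "payload": {
  "targets": [
    [0,0,0,0,0,0,0],
    [-0.1,0,0,0,0,0,0],
    [-0.1,0,0,0,0,0,0],
    [-0.1,0,0,0,0,0,0],
    [-0.1,0,0,-0.015,0,0,0],
    [-0.1,0,0,-0.02,0,0,0],
    [-0.1,0,0,-0.02,0,0,0],
    [-0.1,0,0,-0.02,0,0,0],
    [-0.1,0,0,-0.02,0,0,0],
    [-0.1,0,0,-0.02,0,0,0]
  ]
}}

```text
time_s: 9.9
eef_pos: [502.3, 38.9, 230.1]
ee_rot: [0.0, 0.995, -0.1, 0.001]
force: [0.1, -0.7, -0.3]
grip_width: 0.552
grip_force: 0.0
```

Request:
{"api": "send_rows", "payload": {
  "targets": [
    [-0.2,0.0046,0.0397,0,0,0,0],
    [-0.2,0.0046,0.0397,0,0,0,0],
    [-0.2,0.0046,0.0397,0,0,0,0],
    [-0.2,0.0046,0.0397,0,0,0,0],
    [-0.2,0.0046,0.0397,0,0,0,0],
    [-0.2,0.0046,0.0397,0,0,0,0],
    [-0.2,0.0046,0.0397,0,0,0,0],
    [-0.2,0.0046,0.0397,0,0,0,0],
    [-0.2,0.0046,0.0397,0,0,0,0],
    [-0.2,0.0046,0.0397,0,0,0,0]
  ]
}}

```text
time_s: 11.15
eef_pos: [468.2, -360.6, 229.5]
ee_rot: [0.0, 0.995, -0.1, 0.0]
force: [-0.1, -0.2, -0.1]
grip_width: 0.597
grip_force: 0.0
```

```bash
python3 st.py; python3 look.py a2.png "(502,38,120)"; python3 - <<'E'
from fit import *
pics=[ctrl.capture("top"),ctrl.capture("scene")]
print("clamp",[fit(pics,[502,38,-.15],(46,12,107,137),0,90,3,w) for w in((0,),(1,))])
E
```

```text
11.15 [ 468.2 -360.6  229.5] thx -0.2 F [-0.1 -0.2 -0.1] Tz [ 0.   -0.03  0.02] grip 0.597 0.0 q [-0.85  0.46  1.29  0.    1.39  0.92]
182 148
257 165
clamp [(array([ 5.00557e+02,  3.79390e+01, -1.17000e-01]), np.float64(0.186)), (array([ 5.04594e+02,  4.17380e+01, -1.12000e-01]), np.float64(0.214))]
```

View pics/a2.png

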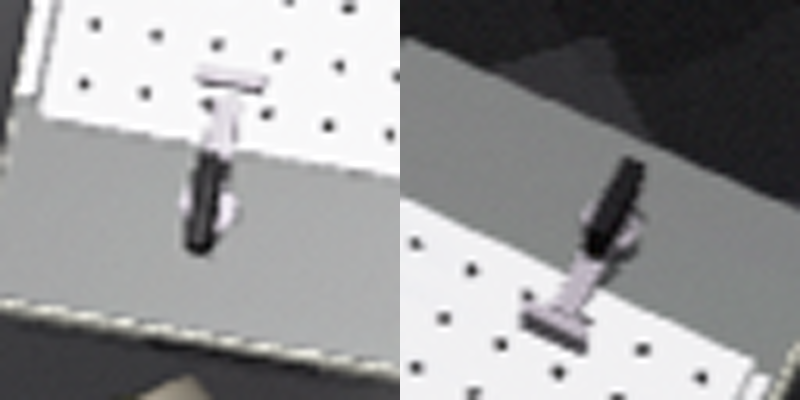

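The crop shows the clamp closed: tongue over the tray edge at (225,120), ending in front of the lug at (230,78), tray unmoved. Now down on the start knob.

Request:
{"api": "send_rows", "payload": {
  "targets": [
    [-0.2,0,-0.002,0.02,0,0,0],
    [-0.2,0,0,0.02,0,0,0],
    [-0.2,0,0,0.02,0,0,0],
    [-0.2,0,0,0.02,0,0,0],
    [-0.2,0,0,0.016,0,0,0],
    [-0.2,0,0,0.014,0,0,0],
    [-0.2,0,0,0.014,0,0,0],
    [-0.2,0,0,0.014,0,0,0],
    [-0.2,0,0,0.014,0,0,0],
    [-0.2,0,0,0,0,0,0]
  ]
}}

```text
time_s: 12.6
eef_pos: [468.4, -356.9, 75.1]
ee_rot: [-0.001, 0.995, -0.1, -0.001]
force: [0.1, -0.2, 0.5]
grip_width: 0.599
grip_force: 0.0
```

Request:
{"api": "send_rows", "payload": {
  "targets": [
    [1,0,0,0,0,0,0],
    [1,0,0,0,0,0,0],
    [1,0,0,0,0,0,0],
    [1,0,0,0,0,0,0],
    [1,0,0,0,0,0,0],
    [1,0,0,0,0,0,0],
    [1,0,0,0,0,0,0],
    [1,0,0,0,0,0,0],
    [1,0,0,0,0,0,0],
    [1,0,0,0,0,0,0]
  ],
  "squeeze": 60
}}

```text
time_s: 13.85
eef_pos: [469.3, -356.1, 77.1]
ee_rot: [-0.001, 0.995, -0.1, 0.0]
force: [0.8, 8.5, 5.6]
grip_width: 0.128
grip_force: 59.3
```

```bash
python3 st.py
```

```text
13.85 [ 469.3 -356.1   77.1] thx -0.2 F [0.8 8.5 5.6] Tz [ 1.22 -0.09  0.01] grip 0.128 59.325379729270935 q [-0.85  0.61  1.48  0.    1.06  0.92]
```

Gripped. Twist 1.2 rad plus a little overpress, then hold.

Request:
{"api": "send_rows", "payload": {
  "targets": [
    [1,0,0,0,0,0,0.15],
    [1,0,0,0,0,0,0.15],
    [1,0,0,0,0,0,0.15],
    [1,0,0,0,0,0,0.15],
    [1,0,0,0,0,0,0.15],
    [1,0,0,0,0,0,0.15],
    [1,0,0,0,0,0,0.15],
    [1,0,0,0,0,0,0.15],
    [1,0,0,0,0,0,0.04],
    [1,0,0,0,0,0,0]
  ]
}}

```text
time_s: 15.1
eef_pos: [470.2, -355.1, 77.1]
ee_rot: [-0.002, 0.752, -0.659, -0.0]
force: [5.6, 12.4, 5.5]
grip_width: 0.126
grip_force: 60.6
```

```bash
python3 st.py
```

```text
15.1 [ 470.2 -355.1   77.1] thx -1.438 F [ 5.6 12.4  5.5] Tz [ 2.09 -0.92  0.8 ] grip 0.126 60.630077719688416 q [-0.85  0.61  1.48  0.    1.06  2.16]
```

Request:
{"api": "send_rows", "payload": {
  "targets": [
    [1,0,0,0,0,0,0.02],
    [1,0,0,0,0,0,0],
    [1,0,0,0,0,0,0],
    [-1,0,0,0,0,0,0],
    [-1,0,0,0,0,0,0],
    [-1,0,0,0,0,0,0],
    [-1,0,0,0,0,0,0],
    [-1,0,0,0,0,0,0],
    [-1,0,0,0,0,0,0],
    [-1,0,0,0,0,0,0]
  ]
}}

```text
time_s: 16.35
eef_pos: [468.8, -357.4, 76.3]
ee_rot: [0.0, 0.745, -0.667, 0.0]
force: [-0.6, 0.9, 0.7]
grip_width: 1.002
grip_force: 0.0
```

Request:
{"api": "send_rows", "payload": {
  "targets": [
    [-1,0,0,-0.015,0,0,0],
    [-1,0,0,-0.02,0,0,0],
    [-1,0,0,-0.02,0,0,0],
    [-1,0,0,-0.02,0,0,0],
    [-1,0,0,-0.03,0,0,0],
    [-1,0,0,-0.03,0,0,0],
    [-1,0,0,-0.03,0,0,0],
    [-1,0,0,-0.03,0,0,0],
    [-1,0,0,0,0,0,0],
    [-1,0,0,0,0,0,0]
  ]
}}

```text
time_s: 17.6
eef_pos: [468.6, -357.1, 270.9]
ee_rot: [-0.0, 0.745, -0.667, -0.0]
force: [0.2, 0.3, 0.6]
grip_width: 1.002
grip_force: 0.0
```

```bash
python3 st.py; python3 - <<'E'
from h import *
save(ctrl.capture("scene"),"end.png",None,1.55)
E
```

```text
17.6 [ 468.6 -357.1  270.9] thx -1.46 F [0.2 0.3 0.6] Tz [-0.01  0.03 -0.01] grip 1.002 0.0 q [-0.85  0.44  1.22 -0.    1.49  2.18]
```

View pics/end.png

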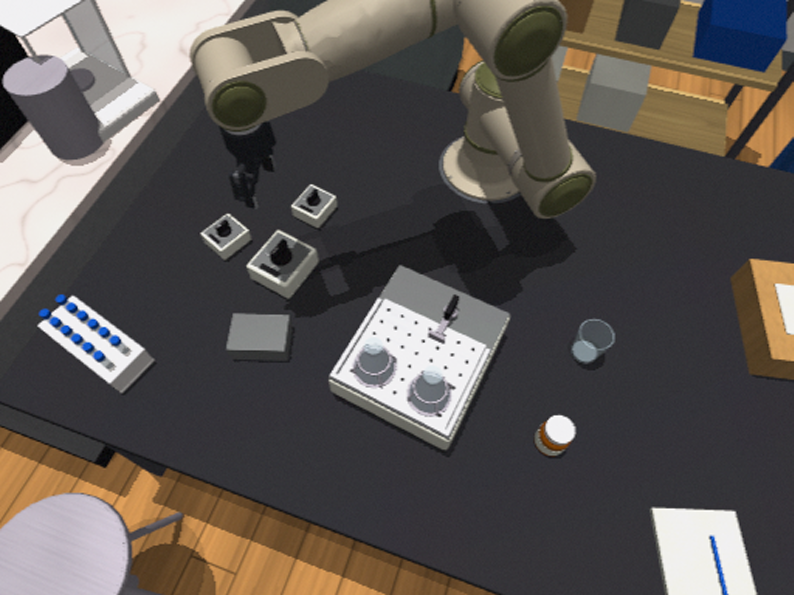

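The final view shows the clamp closed at (447,318), the start knob back at rest at (282,250), the bystanders unmoved and the gripper clear.

```bash
python3 -c "
from rig import ctrl; print(ctrl.finish_job())"
```

```text
the job is handed in; nothing more can be done
None
```

The clamp knob is closed to its stop with the tongue over the tray edge, and the start knob was then twisted to its stop and sprang back; I handed the job in at about 18 s with the tray, glassware and box looking unmoved, but no verdict came back.

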